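# Seat the brass pin against the end stop of the V-groove fixture

### The job

Get the brass pin ready for its length check: push it gently along its V-groove, keeping it down in the groove, until its end touches the steel stop button. Leave the steel pin in the other groove where it lies, and take the gripper away from everything at the end.

Things in the scene. Friction and masses are not known exactly. Their poses are not given: they have to be found in the camera images.
- v_fixture: Fixed fixture: dark base plate 230 x 170 x 12 mm with two parallel aluminium rails, each with a 90 degree V-groove. Origin: centre of the plate's underside, on the bench; x runs along the grooves to the end stop (away from the robot), z up. Rails: 44 mm wide, x -105 to +75, centred at y +45 and -45, tops 42 mm above the bench. Groove 24 wide, 12 deep, open at its near end.
- end_stop: Blue block 20 x 146 x 48 mm across the fixture's far end, fixed to it, top 60 mm above the bench, with a round steel stop button (16 mm diameter) facing down each groove at the height of the pin's axis. Origin and axes as the fixture's; the button faces are at x = +78 mm, so a pin that touches has its centre at x = +43 mm in the fixture's frame.
- brass_pin: Loose brass-yellow round pin, 24 mm diameter, 70 mm long, about 0.26 kg, in either groove, 45 to 95 mm short of the stop button. Origin: its centre; x axis along the pin, towards the stop. Its axis lies 47 mm above the bench (5 mm over the rail tops), its top 59 mm, so its flat near end stands proud of the rail. Dry friction in the groove: about 1 to 5 N.
- steel_pin: Loose silver-grey steel pin of the same size as the brass one, lying in the other groove; to be left alone. Origin: its centre; x axis along the pin.
Mind the look-alikes: they are no part of the job. Of the things that look like the brass_pin, the largest one is meant.

How it is judged:
By the outcome, as a careful person would: the job done as asked, in the order asked, and still so for the second after the job is handed in, with the robot touching nothing.
It also fails if it takes over 29 s, if anything falls off the work surface, if the arm or the gripper's body presses on something with over 40 N, if the wrist force passes 120 N, or if a joint passes its speed limit or range.

### The arm

A 6-joint arm with a two-finger parallel gripper is mounted at the origin on a cart in front of the work surface, level with it; the furniture and walls round the work are solid. World frame = base frame: x ahead of the robot, y to its left, z up, the work surface at z = 0. Lengths are in m, angles in rad, forces in N, time in s.
With the tool pointing down it reaches from about 0.35 to 0.775 m from the base axis. Payload 5.5 kg.
Tool frame: the origin (TCP) lies at the very end of the fingers, on their centre line; the grasp point (between the pads) lies env.hold_point_z behind it (env.hold_point_z is the distance from the TCP to the grasp point, in m); z points along the fingers, y is the line along which they close (so a half turn about z gives the same grasp; the last joint's range is limited). The gripper opens to 85 mm and grips with 20 to 120 N. Pads are 22 mm wide; open, the fingers measure 114 mm over their backs; the gripper's body (76 mm by 85 mm) begins 54 mm behind the grasp point. The pads swing forward as they close: fully open they stand 13 mm farther back than shut.
Start: joints at [1.025, 0.313, 0.046, 1.304, 0, 1.431], TCP at [0.227, 0.528, 0.231] pointing down, gripper open.
Joint ranges: [-2.76, 2.76], [-0.86, 1.69], [-1.03, 1.26], [-2.2, 2.34], [-1.47, 1.5], [-3.14, 3.14]. Speed limits (rad/s): [2.57, 2.57, 3.14, 3.14, 3.14, 3.14].

### API

Orientations are given as a unit quaternion [w, x, y, z].
In Python, from workcell import env gives the robot as it stands.
- The arm moves only by the tool carry_out, never from a script. Its argument "steps" is a list of rows, each a list of 3 entries, a list of its own where there are three numbers: the turn, a rotation vector about the tool's x, y, z in degrees, then the shift along the tool's x, y, z in cm, then the closure in counts, from 0 (fully open) to 255 (shut). A call has exactly 8 rows; each row is the pose to reach, as a shift and turn from the pose commanded when the call began, along the tool's axes at that moment; what a row does not reach only later rows make up. A row lasts 1/8 s, in which the tool goes at most 62.5 mm and 10.7 degrees, less where a joint would pass 70% of its speed; a pose out of reach is approached as far as the arm can. A call with a gripper value outside its range is refused whole. The fingers move at their own pace and stop on an object; "force" is the grip in N (left out, the last holds). Time passes only in rows, so rows that repeat a pose let the fingers close, or fill a call up. It gives the time, the measured TCP pose, the force, the opening and the grip force at its end, in the units of the state.
- env.get_state(): the state, without advancing time (a new reading comes with each control period).
- env.read_camera(name): name is "scene" or "top"; returns (picture, depth): 480x640x3 uint8, red, green, blue; 480x640 float32, m along the optical axis (not along the pixel's ray), 0 where there is no reading.
- env.get_calibration(name): a dict with "fx", "fy", "cx", "cy" (pixels), "origin" and "orientation" of the camera in the world. Camera axes: x right, y up, looking along -z (the intrinsics and any distortion apply to the point x, -y, -z); pixel columns grow to the right and rows downward; lengths in m; the calibration is good to about 2 mm. A picture is of the moment at which its call begins. get_calibration takes no time and is no camera call.
- env.hand_in(): hands the job in; it is judged then, once.
The state is a dict: "clock": time; "joint_pos": joint angles; "qvel": joint speeds; "tau": joint torques, N m; "tcp_pos": TCP position; "orientation": TCP orientation; "wrist_force": force on the tool from outside, world axes, zero at the start; "ft_torque": the same for the moment, N m; "finger_gap": finger opening in m; "grip_force": force on a finger pad.
Only numpy, scipy, OpenCV 4.12 (cv2) and the standard library are available. Lean on these libraries where they do the work, as an engineer would, in place of code of your own. Each camera call takes 0.05 s, during which the arm holds its last target. There are 200 camera calls.

## Working session

There is one attempt and no reset: what is moved stays moved. The work goes in short steps, Python scripts to look and compute and a tool call to move; the robot and the scene stay as the last step left them, time stands still between calls to the robot, and variables do not carry over. Pictures are saved under pics/ and viewed, at most 10 in all, crops included, and the job is handed in when it is done.

Besides the shell and the picture viewer there is one more tool, called in YAML: its name, and indented under it one key for each argument. carry_out: Moves the arm, as the interface text tells. Its arguments: {"type":"object","properties":{"steps":{"type":"array","items":{"type":"array"}},"force":{"type":"number"}},"required":["steps"]}

```bash
mkdir -p pics; cat > h.py <<'E'
import numpy as np, cv2
from workcell import env
from scipy.spatial.transform import Rotation as R
def cam(n):
    p,d=env.read_camera(n); np.savez(f'{n}.npz',p=p,d=d); return p,d
def w(n,d,u,v):
    c=env.get_calibration(n); z=float(d[int(v),int(u)])
    k=np.array([[c['fx'],0,c['cx']],[0,c['fy'],c['cy']],[0,0,1]])
    dist=c.get('distortion'); 
    xy=cv2.undistortPoints(np.array([[[u,v]]],float),k,None if dist is None else np.array(dist,float))[0,0]
    q=c['orientation']; r=R.from_quat([q[1],q[2],q[3],q[0]])
    return r.apply([xy[0]*z,-xy[1]*z,-z])+np.array(c['origin'])
E
python3 - <<'E'
from h import *
for n in('scene','top'):
    p,d=cam(n); cv2.imwrite(f'pics/{n}0.png',p[:,:,::-1]); print(env.get_calibration(n))
print(env.get_state(), env.hold_point_z)
E
```

```text
{'fx': 541.8623828803005, 'fy': 541.8623828803005, 'cx': 315.167012860033, 'cy': 245.19755817871223, 'origin': array([-0.07821047, -0.34290791,  0.49589864]), 'orientation': array([ 0.76433986,  0.43032547, -0.23209754, -0.42039898])}
{'fx': 540.95261038699, 'fy': 540.95261038699, 'cx': 318.537169623196, 'cy': 239.40674058506565, 'origin': array([0.4076268 , 0.06710359, 0.92073427]), 'orientation': array([-0.69559108, -0.04612156,  0.04398092,  0.71560571])}
{'clock': 0.1, 'joint_pos': array([ 1.02541705e+00,  3.13953661e-01,  4.51106490e-02,  1.30358405e+00,
       -3.16674575e-05,  1.43120385e+00]), 'qvel': array([-2.16881883e-03, -5.77083511e-05,  2.96527544e-03, -4.16610416e-04,
        6.57628176e-04,  1.28219617e-03]), 'tau': array([ 2.85768198e-03, -4.81725240e+01,  2.99244386e+01,  1.27797341e-02,
       -1.54124223e-04,  3.60484796e-05]), 'tcp_pos': array([0.22675941, 0.52791917, 0.23048928]), 'orientation': array([-2.58909970e-04,  2.01504143e-01,  9.79487323e-01, -7.73329358e-04]), 'wrist_force': array([-0.01102766,  0.32321096,  0.07808503]), 'ft_torque': array([0.00992438, 0.02206963, 0.02310464]), 'grip_force': 0.0, 'finger_gap': 0.08532651101445389} 0.0187
```

View pics/top0.png

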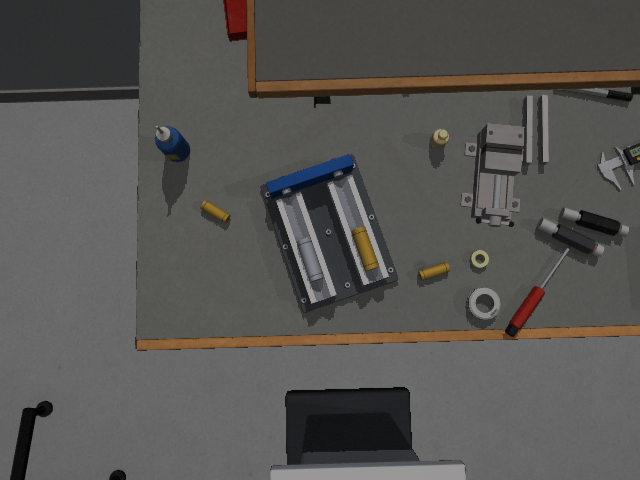

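View pics/scene0.png

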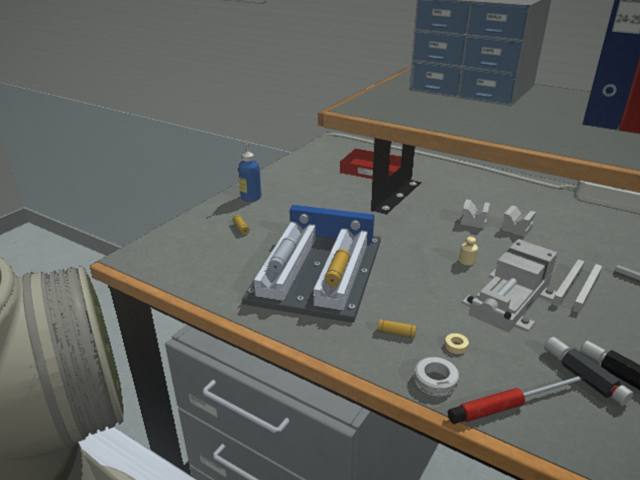

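The top view shows three brass cylinders: (215,211) on the left of the bench, (434,271) on the right, and (365,248) in the right groove. The one in the groove is the largest and fits the description; the steel pin is at (310,258). I'll check it in a crop and measure.

```bash
python3 - <<'E'
from h import *
f=np.load('top.npz');p,d=f['p'],f['d']
cv2.imwrite('pics/crop1.png',cv2.resize(p[140:320,240:440,::-1],None,fx=3.3,fy=3.3,interpolation=cv2.INTER_CUBIC))
hsv=cv2.cvtColor(p,cv2.COLOR_RGB2HSV)
m=cv2.inRange(hsv,(15,110,60),(32,255,255))
n,l,s,c=cv2.connectedComponentsWithStats(m)
for i in range(1,n):
    if s[i][4]>60:print(s[i],c[i])
i=l[248,365]; v,u=np.nonzero(l==i)
P=np.array([w('top',d,a,b) for a,b in zip(u,v)]); print('z',np.percentile(P[:,2],[5,50,95]))
# project at z of points
print('rect',cv2.minAreaRect(P[:,:2].astype(np.float32)))
t=P[P[:,2]>.05]; print(t.mean(0),cv2.minAreaRect(t[:,:2].astype(np.float32)))
# blue stop
mb=cv2.inRange(hsv,(100,120,50),(125,255,255)); mb[:, :260]=0; mb[:,360:]=0; mb[:150]=0
v,u=np.nonzero(mb); B=np.array([w('top',d,a,b) for a,b in zip(u,v)]); B=B[B[:,2]>.052]
print('stop',np.median(B[:,2]),cv2.minAreaRect(B[:,:2].astype(np.float32)))
for q in [(300,86),(400,40),(440,136)]:print(q,w('top',d,*q))
E
```

```text
[ 444   70  196   16 1127] [543.87222715  78.35137533]
[ 253   76  192   16 1172] [354.50255973  83.07935154]
[200 200  30  23 279] [214.40860215 210.70250896]
[352 227  27  44 587] [364.94889267 248.35945486]
[419 262  31  18 296] [434.35810811 270.46621622]
[538 327  37  11 158] [555.79746835 331.72151899]
[581 326  20  11  77] [590.48051948 330.54545455]
[602 326  24  10  94] [613.59574468 329.36170213]
[483 329  23  10  96] [494.61458333 332.90625   ]
[409 331  29   9 101] [423.64356436 334.06930693]
[439 330  35  11 155] [454.22580645 334.68387097]
[331 333  42  11 155] [351.51612903 338.11612903]
[220 335  77  12 367] [259.01907357 340.63215259]
[155 338  63  12 266] [186.85714286 342.59022556]
z [0.05165567 0.0570402  0.06046094]
rect ((0.4634895920753479, 0.010511711239814758), (0.05941568315029144, 0.14752279222011566), 66.56597137451172)
[ 0.50160056 -0.00582568  0.05979237] ((0.4634895920753479, 0.010511711239814758), (0.05941568315029144, 0.14752279222011566), 66.56597137451172)
stop 0.06002830542030568 ((0.5386106371879578, 0.04298846423625946), (0.22316297888755798, 0.14543560147285461), 22.66057586669922)
(300, 86) [0.7179404  0.08788086 0.19623771]
(400, 40) [ 0.78158342 -0.05523518  0.19667379]
(440, 136) [ 0.68866807 -0.13991472  0.04376168]
```

View pics/crop1.png

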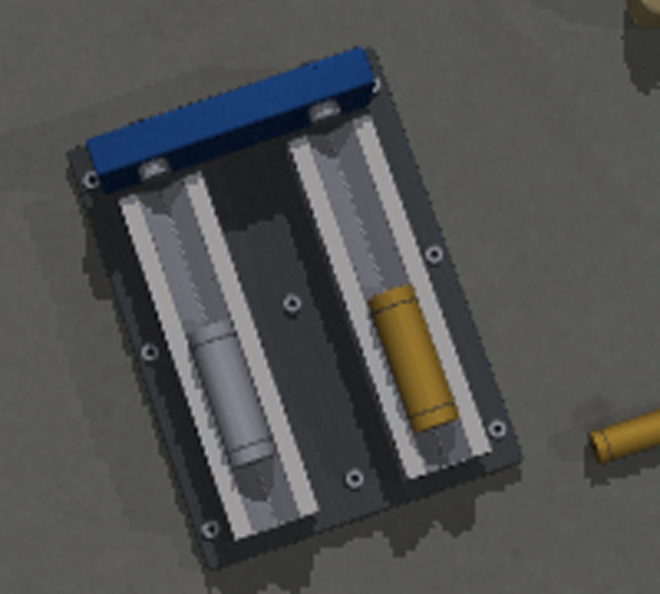

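The crop confirms it: the large brass pin lies in the right groove, with its near end around crop (435,420), which is about full-image (372,267). It is short of the right-hand button. Next I fit the fixture and pin pose.

```bash
cat > fit.py <<'E'
from h import *
def pts(n,p,d,m):
    v,u=np.nonzero(m&(d>0)); return np.array([w(n,d,a,b) for a,b in zip(u,v)])
def masks(p):
    hsv=cv2.cvtColor(p,cv2.COLOR_RGB2HSV)
    return cv2.inRange(hsv,(15,110,60),(32,255,255)),cv2.inRange(hsv,(100,120,50),(125,255,255))
if __name__=='__main__':
    f=np.load('top.npz');p,d=f['p'],f['d']
    mr,mb=masks(p)
    z=np.zeros_like(mb);z[150:200,260:360]=1
    B=pts('top',p,d,(mb>0)&(z>0));B=B[abs(B[:,2]-.06)<.003]
    r=cv2.minAreaRect(B[:,:2].astype(np.float32));print('stop top',r)
    ev=np.linalg.eigh(np.cov(B[:,:2].T))[1][:,1]; yaw=np.degrees(np.arctan2(ev[1],ev[0]));print('stop long-axis yaw',yaw)
    z[:]=0;z[225:275,345:385]=1
    P=pts('top',p,d,(mr>0)&(z>0));P=P[(P[:,2]>.045)&(P[:,2]<.065)&(P[:,0]>.44)]
    z[:]=0;z[170:310,265:400]=1
    Q=pts('top',p,d,z>0);Q=Q[abs(Q[:,2]-.042)<.0015]
    for th in [np.radians((yaw+180)%180-90)]:
        X=np.array([np.cos(th),np.sin(th)]);Y=np.array([-X[1],X[0]])
        print('yaw fix',np.degrees(th))
        for nm,A in(('stop',B),('pin',P),('rail',Q)):
            print(nm,len(A),'X',np.percentile(A[:,:2]@X,[1,50,99]).round(4),'Y',np.percentile(A[:,:2]@Y,[1,50,99]).round(4))
        ev=np.linalg.eigh(np.cov(P[:,:2].T))[1][:,1];print('pin yaw',np.degrees(np.arctan2(ev[1],ev[0])))
        h=np.histogram(Q[:,:2]@Y,40);print([(round(b,4),int(a)) for a,b in zip(*h)])
E
python3 fit.py
```

```text
stop top ((0.6273388862609863, 0.07992211729288101), (0.01987374760210514, 0.14544160664081573), 17.488088607788086)
stop long-axis yaw 107.56271593147325Traceback (most recent call last):
  File "fit.py", line 15, in <module>
    P=pts('top',p,d,(mr>0)&(z>0));P=P[(P[:,2]>.045)&(P[:,2]<.065)&(P[:,0]>.44)]
  File "fit.py", line 3, in pts
    v,u=np.nonzero(m&(d>0)); return np.array([w(n,d,a,b) for a,b in zip(u,v)])
                                              ~^^^^^^^^^
  File "h.py", line 7, in w
    c=env.get_calibration(n); z=float(d[int(v),int(u)])
ValueError: time passes only in moves, steps and waits
```

```bash
sed -i "s/^def w(/import functools\n@functools.lru_cache\ndef cal(n): return env.get_calibration(n)\ndef w(/; s/c=env.get_calibration(n)/c=cal(n)/" h.py; python3 fit.py
```

```text
stop top ((0.6273388862609863, 0.07992211729288101), (0.01987374760210514, 0.14544160664081573), 17.488088607788086)
stop long-axis yaw 107.56271593147325
yaw fix 17.562715931473235
stop 973 X [0.6126 0.6219 0.6317] Y [-0.1841 -0.1126 -0.0418]
pin 585 X [0.4432 0.4764 0.511 ] Y [-0.1685 -0.1569 -0.1468]
rail 2029 X [0.4241 0.5176 0.6121] Y [-0.1793 -0.1086 -0.0464]
pin yaw -162.92600517811002
[(np.float64(-0.1799), 141), (np.float64(-0.1764), 145), (np.float64(-0.1729), 137), (np.float64(-0.1694), 51), (np.float64(-0.1659), 4), (np.float64(-0.1624), 1), (np.float64(-0.159), 0), (np.float64(-0.1555), 2), (np.float64(-0.152), 7), (np.float64(-0.1485), 104), (np.float64(-0.145), 156), (np.float64(-0.1415), 167), (np.float64(-0.138), 94), (np.float64(-0.1346), 0), (np.float64(-0.1311), 1), (np.float64(-0.1276), 1), (np.float64(-0.1241), 1), (np.float64(-0.1206), 0), (np.float64(-0.1171), 2), (np.float64(-0.1136), 0), (np.float64(-0.1102), 2), (np.float64(-0.1067), 0), (np.float64(-0.1032), 0), (np.float64(-0.0997), 2), (np.float64(-0.0962), 1), (np.float64(-0.0927), 27), (np.float64(-0.0892), 153), (np.float64(-0.0858), 176), (np.float64(-0.0823), 124), (np.float64(-0.0788), 42), (np.float64(-0.0753), 1), (np.float64(-0.0718), 0), (np.float64(-0.0683), 2), (np.float64(-0.0648), 0), (np.float64(-0.0613), 14), (np.float64(-0.0579), 102), (np.float64(-0.0544), 151), (np.float64(-0.0509), 151), (np.float64(-0.0474), 65), (np.float64(-0.0439), 2)]
```

carry_out:
  steps:
    - [[0,0,-5],[-3,-3,0],0]
    - [[0,0,-10],[-8,-8,0],100]
    - [[0,0,-15],[-13,-13,0.5],255]
    - [[0,0,-20],[-18,-18,1],255]
    - [[0,0,-25],[-23,-23,2],255]
    - [[0,0,-30],[-28,-28,3],255]
    - [[0,0,-36],[-32,-32,4],255]
    - [[0,0,-40.5],[-34,-34,4],255]
  force: 40

```text
clock: 1.1
tcp_pos: [0.404, 0.0828, 0.1911]
orientation: [-0.0, -0.151, 0.988, 0.0]
wrist_force: [1.0, 1.0, -0.4]
finger_gap: 0.0002
grip_force: 0.0
```

```bash
cat > go.py <<'E'
from h import *
import sys
s=env.get_state();q=s['orientation'];r=R.from_quat([q[1],q[2],q[3],q[0]])
th=np.radians(17.5);X=np.array([np.cos(th),np.sin(th),0]);Y=np.array([-X[1],X[0],0])
t=s['tcp_pos'];print('t',s['clock'],'tcp',t.round(4),'X',t@X,'Y',t@Y,'F',s['wrist_force'].round(2),'F.X',s['wrist_force']@X,'gap',s['finger_gap'])
m=r.as_matrix();print('-x yaw',np.degrees(np.arctan2(-m[1,0],-m[0,0])),'toolz',m[:,2].round(4))
if len(sys.argv)>1:
    g=[float(a) for a in sys.argv[1:4]];tgt=g[0]*X+g[1]*Y+[0,0,g[2]]
    print('shift cm',(r.inv().apply(tgt-t)*100).round(2))
E
python3 go.py 0.413 -0.158 0.12
```

```text
t 1.1 tcp [0.404  0.0828 0.1911] X 0.4101872186717227 Y -0.042480299443682486 F [ 1.    1.02 -0.37] F.X 1.2594807983803207 gap 0.0002247530911073786
-x yaw 17.41487935756367 toolz [-2.e-04  2.e-04 -1.e+00]
shift cm [ -0.3  -11.55   7.1 ]
```

carry_out:
  steps:
    - [[0,0,0],[-0.3,-5,3],255]
    - [[0,0,0],[-0.3,-10,6],255]
    - [[0,0,0],[-0.3,-11.5,8],255]
    - [[0,0,0],[-0.3,-11.5,10],255]
    - [[0,0,0],[-0.3,-11.5,11.5],255]
    - [[0,0,0],[-0.3,-11.5,12.5],255]
    - [[0,0,0],[-0.3,-11.5,12.5],255]
    - [[0,0,0],[-0.3,-11.5,12.5],255]

```text
clock: 2.1
tcp_pos: [0.4413, -0.0241, 0.0671]
orientation: [0.0, -0.15, 0.989, -0.0]
wrist_force: [0.2, -0.7, -0.3]
finger_gap: 0.0001
grip_force: 0.0
```

```bash
python3 - <<'E'
from h import *
p,d=cam('scene'); a=p[190:340,230:430,::-1]
cv2.imwrite('pics/s2.png',cv2.resize(a,None,fx=3.9,fy=3.9,interpolation=cv2.INTER_CUBIC))
E
python3 go.py 0.425 -0.158 0.046
```

```text
t 2.15 tcp [ 0.4415 -0.0242  0.0672] X 0.41377034337629065 Y -0.15582383344215467 F [ 0.65  0.71 -0.27] F.X 0.8290777577082723 gap 2.7456424361717142e-05
-x yaw 17.264185098125946 toolz [ 1.2e-03 -2.0e-04 -1.0e+00]
shift cm [-1.12 -0.21  2.12]
```

View pics/s2.png

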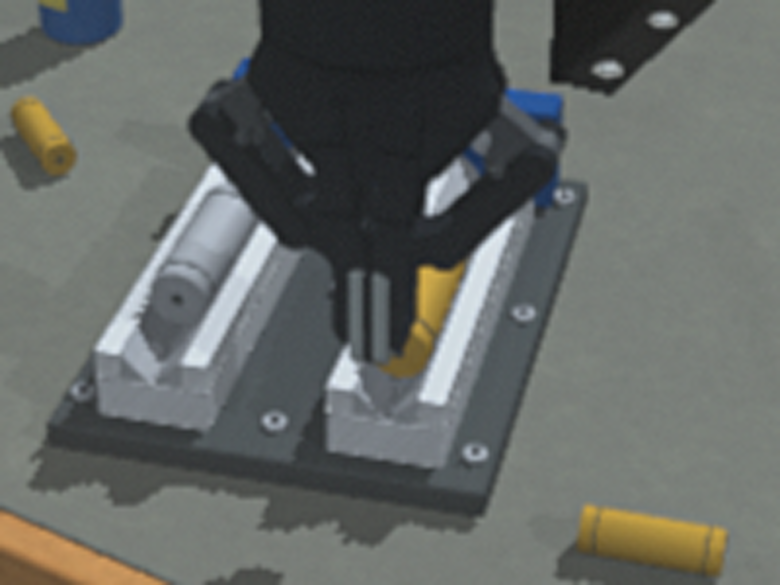

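The closed fingers (crop about (370,350)) stand just short of the brass pin's near end, above the groove and clear of the steel pin. Next I lower to 4–5 mm above the rail tops and start gently.

carry_out:
  steps:
    - [[0,0,0],[0,-0.2,0.5],255]
    - [[0,0,0],[0,-0.2,1.0],255]
    - [[0,0,0],[0,-0.2,1.5],255]
    - [[0,0,0],[0,-0.2,1.8],255]
    - [[0,0,0],[0,-0.2,2.0],255]
    - [[0,0,0],[0,-0.2,2.1],255]
    - [[0,0,0],[0,-0.2,2.1],255]
    - [[0,0,0],[0,-0.2,2.1],255]

```text
clock: 3.15
tcp_pos: [0.4417, -0.0261, 0.0457]
orientation: [0.0, -0.15, 0.989, -0.0]
wrist_force: [0.6, -0.1, -0.1]
finger_gap: 0.0001
grip_force: 0.0
```

```bash
python3 go.py 0.526 -0.158 0.046
```

```text
t 3.15 tcp [ 0.4417 -0.0261  0.0457] X 0.4133686954680178 Y -0.15770525543052058 F [ 0.6  -0.14 -0.14] F.X 0.5329288024293797 gap 0.0001311607342179405
-x yaw 17.249628521598215 toolz [ 3.e-04  0.e+00 -1.e+00]
shift cm [-11.26   0.02  -0.03]
```

carry_out:
  steps:
    - [[0,0,0],[-0.6,0,0],255]
    - [[0,0,0],[-1.1,0,0],255]
    - [[0,0,0],[-1.5,0,0],255]
    - [[0,0,0],[-1.9,0,0],255]
    - [[0,0,0],[-2.3,0,0],255]
    - [[0,0,0],[-2.8,0,0],255]
    - [[0,0,0],[-3.3,0,0],255]
    - [[0,0,0],[-3.8,0,0],255]

```text
clock: 4.15
tcp_pos: [0.4783, -0.0146, 0.0455]
orientation: [0.0, -0.15, 0.989, 0.0]
wrist_force: [-2.1, -0.3, -0.1]
finger_gap: 0.0004
grip_force: 0.7
```

```bash
python3 - <<'E'
from h import *
p,d=cam('scene'); a=p[190:340,230:430,::-1]
cv2.imwrite('pics/s3.png',cv2.resize(a,None,fx=3.9,fy=3.9,interpolation=cv2.INTER_CUBIC))
E
python3 go.py 0.526 -0.158 0.046
```

```text
t 4.2 tcp [ 0.4791 -0.0145  0.0456] X 0.4525434865775113 Y -0.1579290453334214 F [0.08 0.92 0.64] F.X 0.35007256674630294 gap 0.0004570874403882509
-x yaw 17.266007568501177 toolz [ 1.2e-03  4.0e-04 -1.0e+00]
shift cm [-7.35  0.02 -0.03]
```

View pics/s3.png

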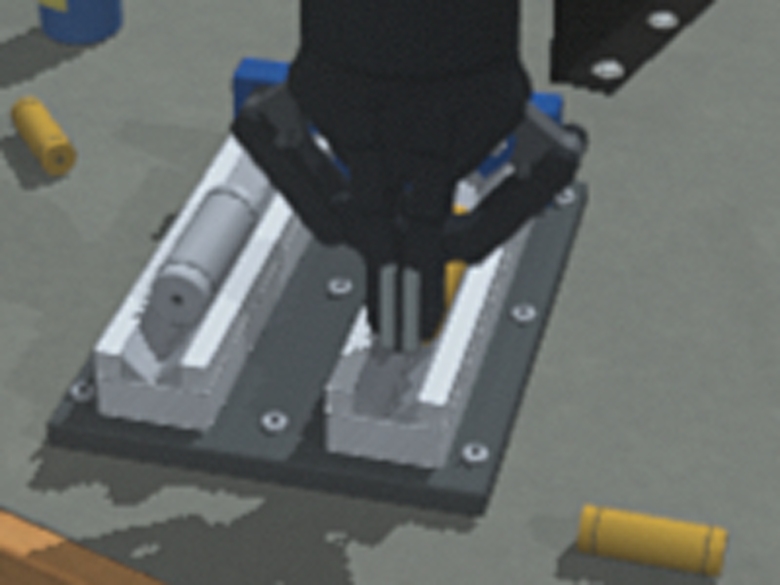

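The pin now sits ahead of the fingers, still down in the groove, and is moving at about 2 N. Continuing.

carry_out:
  steps:
    - [[0,0,0],[-0.5,0,0],255]
    - [[0,0,0],[-1.1,0,0],255]
    - [[0,0,0],[-1.8,0,0],255]
    - [[0,0,0],[-2.5,0,0],255]
    - [[0,0,0],[-3.2,0,0],255]
    - [[0,0,0],[-3.9,0,0],255]
    - [[0,0,0],[-4.6,0,0],255]
    - [[0,0,0],[-5.2,0,0],255]

```text
clock: 5.2
tcp_pos: [0.5279, 0.0009, 0.0456]
orientation: [0.0, -0.15, 0.989, 0.0]
wrist_force: [-4.8, -0.6, 3.0]
finger_gap: -0.0001
grip_force: 2.1
```

```bash
python3 go.py 0.526 -0.158 0.046
```

```text
t 5.2 tcp [0.5279 0.0009 0.0456] X 0.5037365794656883 Y -0.1579331288978732 F [-4.83 -0.62  3.  ] F.X -4.790240528147401 gap -9.981772400844048e-05
-x yaw 17.25659775730197 toolz [-0.e+00  3.e-04 -1.e+00]
shift cm [-2.23  0.   -0.04]
```

carry_out:
  steps:
    - [[0,0,0],[-0.3,0,0],255]
    - [[0,0,0],[-0.6,0,0],255]
    - [[0,0,0],[-0.9,0,0],255]
    - [[0,0,0],[-1.1,0,0],255]
    - [[0,0,0],[-1.3,0,0],255]
    - [[0,0,0],[-1.5,0,0],255]
    - [[0,0,0],[-1.6,0,0],255]
    - [[0,0,0],[-1.7,0,0],255]

```text
clock: 6.2
tcp_pos: [0.5438, 0.0057, 0.0455]
orientation: [0.0, -0.15, 0.989, 0.0]
wrist_force: [-3.9, 0.1, 2.3]
finger_gap: -0.0002
grip_force: 1.7
```

```bash
python3 go.py 0.526 -0.158 0.046; python3 - <<'E'
from h import *
p,d=cam('top'); a=p[140:320,240:440,::-1]
cv2.imwrite('pics/t4.png',cv2.resize(a,None,fx=3.3,fy=3.3,interpolation=cv2.INTER_CUBIC))
E
```

```text
t 6.2 tcp [0.5438 0.0057 0.0455] X 0.5203403760578873 Y -0.15807823821923792 F [-3.92  0.09  2.26] F.X -3.708698701690518 gap -0.00016082648817759582
-x yaw 17.25274378688146 toolz [ 0.e+00  2.e-04 -1.e+00]
shift cm [-0.57  0.01 -0.05]
```

View pics/t4.png

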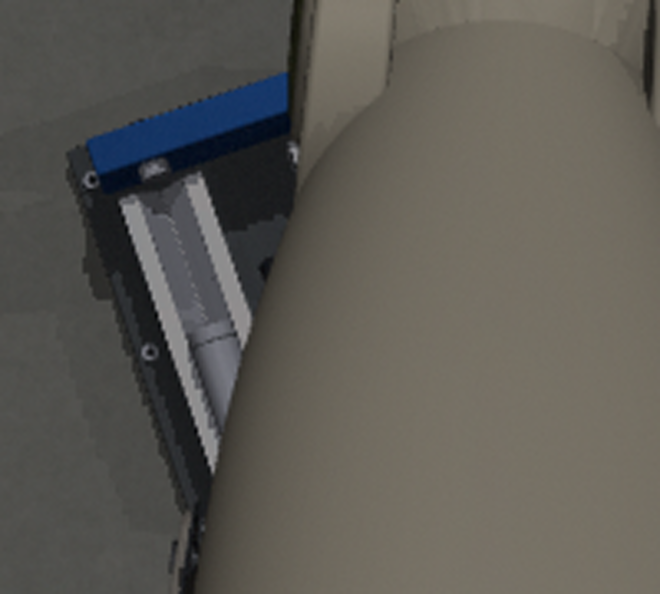

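The arm hides the pin in the top view, so I'll feel for the stop by force.

carry_out:
  steps:
    - [[0,0,0],[-0.05,0,0],255]
    - [[0,0,0],[-0.1,0,0],255]
    - [[0,0,0],[-0.15,0,0],255]
    - [[0,0,0],[-0.2,0,0],255]
    - [[0,0,0],[-0.25,0,0],255]
    - [[0,0,0],[-0.3,0,0],255]
    - [[0,0,0],[-0.35,0,0],255]
    - [[0,0,0],[-0.4,0,0],255]

```text
clock: 7.25
tcp_pos: [0.5473, 0.0067, 0.0456]
orientation: [-0.0, -0.15, 0.989, -0.0]
wrist_force: [-4.1, -0.9, 2.4]
finger_gap: -0.0
grip_force: 2.2
```

carry_out:
  steps:
    - [[0,0,0],[-0.02,0,0],255]
    - [[0,0,0],[-0.04,0,0],255]
    - [[0,0,0],[-0.06,0,0],255]
    - [[0,0,0],[-0.08,0,0],255]
    - [[0,0,0],[-0.1,0,0],255]
    - [[0,0,0],[-0.12,0,0],255]
    - [[0,0,0],[-0.14,0,0],255]
    - [[0,0,0],[-0.16,0,0],255]

```text
clock: 8.25
tcp_pos: [0.5473, 0.0068, 0.0455]
orientation: [-0.002, -0.15, 0.989, -0.0]
wrist_force: [-8.3, -2.2, 5.3]
finger_gap: -0.0003
grip_force: 4.5
```

carry_out:
  steps:
    - [[0,0,0],[-0.02,0,0],255]
    - [[0,0,0],[-0.04,0,0],255]
    - [[0,0,0],[-0.06,0,0],255]
    - [[0,0,0],[-0.08,0,0],255]
    - [[0,0,0],[-0.1,0,0],255]
    - [[0,0,0],[-0.1,0,0],255]
    - [[0,0,0],[-0.1,0,0],255]
    - [[0,0,0],[-0.1,0,0],255]

```text
clock: 9.25
tcp_pos: [0.5473, 0.0068, 0.0455]
orientation: [-0.003, -0.15, 0.989, -0.001]
wrist_force: [-10.4, -2.9, 7.7]
finger_gap: 0.0001
grip_force: 5.7
```

```bash
python3 go.py 0.50 -0.158 0.046
```

```text
t 9.25 tcp [0.5473 0.0068 0.0455] X 0.5239817497601523 Y -0.15808775600108274 F [-10.37  -2.88   7.66] F.X -10.750318721589936 gap 0.00011746066640343419
-x yaw 17.20643871713841 toolz [-0.0049 -0.0018 -1.    ]
shift cm [ 2.4  -0.   -0.04]
```

The stop is solid: 10.7 N with no further movement. I back off along the groove, then lift.

carry_out:
  steps:
    - [[0,0,0],[0.1,0,0],255]
    - [[0,0,0],[0.3,0,0],255]
    - [[0,0,0],[0.7,0,0],255]
    - [[0,0,0],[1.5,0,0],255]
    - [[0,0,0],[2.5,0,0],255]
    - [[0,0,0],[3.0,0,-1],255]
    - [[0,0,0],[3.0,0,-4],255]
    - [[0,0,0],[3.0,0,-8],255]

```text
clock: 10.25
tcp_pos: [0.5205, -0.0014, 0.1264]
orientation: [-0.001, -0.15, 0.989, 0.0]
wrist_force: [1.5, 0.3, 0.6]
finger_gap: 0.0004
grip_force: 0.0
```

carry_out:
  steps:
    - [[0,0,0],[0,3,-3],255]
    - [[0,0,0],[0,8,-6],255]
    - [[0,0,0],[0,13,-8],255]
    - [[0,0,0],[2,18,-8],255]
    - [[0,0,0],[4,23,-8],255]
    - [[0,0,0],[4,26,-8],255]
    - [[0,0,0],[4,26,-8],255]
    - [[0,0,0],[4,26,-8],255]

```text
clock: 11.25
tcp_pos: [0.4064, 0.2347, 0.2061]
orientation: [0.0, -0.15, 0.989, -0.0]
wrist_force: [0.9, 0.4, -0.4]
finger_gap: -0.0001
grip_force: 0.0
```

```bash
python3 go.py; python3 - <<'E'
from h import *
p,d=cam('top'); a=p[140:320,240:440,::-1]
cv2.imwrite('pics/t5.png',cv2.resize(a,None,fx=3.3,fy=3.3,interpolation=cv2.INTER_CUBIC))
p,d=cam('scene'); a=p[190:340,230:430,::-1]
cv2.imwrite('pics/s5.png',cv2.resize(a,None,fx=3.9,fy=3.9,interpolation=cv2.INTER_CUBIC))
E
```

```text
t 11.25 tcp [0.4064 0.2347 0.2061] X 0.4581365423352574 Y 0.10168915659298892 F [ 0.92  0.44 -0.42] F.X 1.0058053962783857 gap -5.997513893240779e-05
-x yaw 17.253817003608656 toolz [ 9.e-04 -0.e+00 -1.e+00]
```

View pics/t5.png

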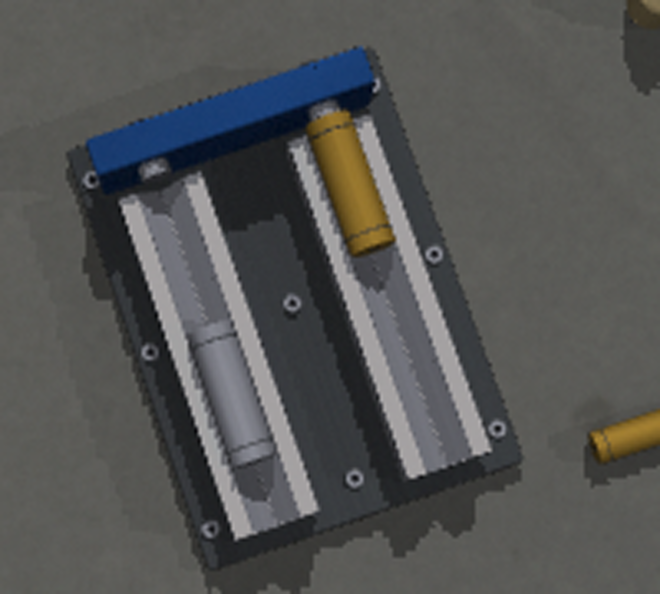

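View pics/s5.png

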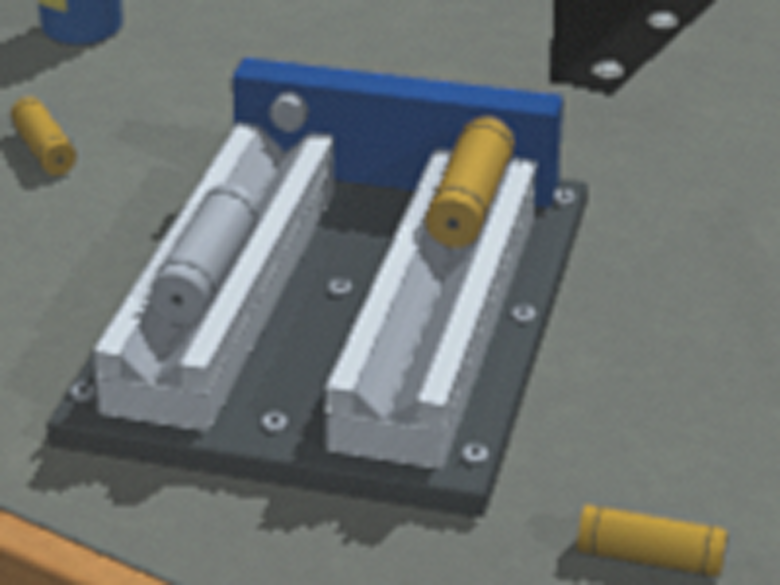

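In the top crop the pin's far end meets the button at about (325,110), and the steel pin hasn't moved. In the scene crop the far end looks slightly high, so I check that the pin lies level.

```bash
python3 - <<'E'
from fit import *
th=np.radians(17.4);X=np.array([np.cos(th),np.sin(th)])
f=np.load('top.npz');p,d=f['p'],f['d'];mr,_=masks(p)
z=np.zeros_like(mr);z[168:220,325:365]=1
P=pts('top',p,d,(mr>0)&(z>0));P=P[P[:,2]>.045];x=P[:,:2]@X
print(np.percentile(x,[1,99]))
for a in np.arange(.535,.61,.01):
    s=P[(x>=a)&(x<a+.01),2]
    if len(s)>5:print(round(a,3),len(s),np.percentile(s,95).round(4))
E
```

```text
[0.53629311 0.60438461]
0.535 77 0.0599
0.545 84 0.0603
0.555 85 0.0598
0.565 83 0.0601
0.575 85 0.0602
0.585 80 0.0601
0.595 75 0.0604
```

The pin is level, with its top at about 60 mm along its whole length, and it is at the stop.

```bash
python3 -c "
from workcell import env
print(env.hand_in())"
```

```text
the job is handed in; nothing more can be done
None
```

The brass pin is seated level in its groove with its end against the stop button, the steel pin was left where it lay, the gripper is clear of everything, and the job is handed in at about 11 s.

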